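# Clear the valve and press its keyed stem home

## Robot

A 6-joint arm with a two-finger parallel gripper is mounted at the origin on the work surface. World frame = base frame: x ahead of the robot, y to its left, z up, the work surface at z = 0. Lengths are in mm, angles in rad, forces in N, time in s.
With the tool pointing down it reaches from about 350 to 875 mm from the base axis. Payload 4.2 kg.
Tool frame: the origin (TCP) lies at the very end of the fingers, on their centre line; the grasp point (between the pads) lies 19 mm behind it; z points along the fingers, y is the line along which they close (so a half turn about z gives the same grasp; the last joint's range is limited). The gripper opens to 85 mm and grips with 20 to 120 N. Pads are 22 mm wide; open, the fingers measure 114 mm over their backs; the gripper's body (76 mm by 85 mm) begins 54 mm behind the grasp point. The pads swing forward as they close: fully open they stand 13 mm farther back than shut.
Start: joints at [1.423, 0.385, 0.008, 0, -1.194, -0.259], TCP at [247.262, 573.987, 231.312] pointing down, gripper open.
Joint ranges: [-3.14, 3.14], [-1.21, 2.06], [-1.07, 1.41], [-3.16, 2.05], [-2.99, -0.16], [-3.1, 3.1]. Speed limits (rad/s): [2.79, 2.79, 3.14, 3.14, 3.14, 3.14].

## Interface

Orientations are given as a unit quaternion [x, y, z, w].
In Python, from bench import read_state, get_image, camera_model, job_done gives the robot as it stands.
- The arm moves only by the shell command python3 -m handwheel 'ROWS'. ROWS is JSON, a list of rows, each a list of 7 numbers: the shift along the tool's x, y, z in m, then the turn, a rotation vector about the tool's x, y, z in rad, then the gripper's target within -1 to 1 (fully open at 1, half-way at 0, shut at -1). In form: [[dx, dy, dz, wx, wy, wz, jaw], ...]. A call has 1 to 10 rows; each row is the pose to reach, as a shift and turn from the pose commanded when the call began, along the tool's axes at that moment; what a row does not reach only later rows make up. A row lasts 1/8 s, in which the tool goes at most 62.5 mm and 10.7 degrees, less where a joint would pass 70% of its speed; a pose out of reach is approached as far as the arm can. A call with a gripper value outside its range is refused whole. The fingers move at their own pace and stop on an object; the grip force is fixed at half the most. Time passes only in rows, so rows that repeat a pose let the fingers close. It gives the time, the measured TCP pose, the force, the opening and the grip force at its end, in the units of the state.
- read_state(): the state, without advancing time (a new reading comes with each control period).
- get_image(name): name is "scene" or "top"; returns (picture, depth): 384x512x3 uint8, blue, green, red; 384x512 float32, mm along the optical axis (not along the pixel's ray), 0 where there is no reading.
- camera_model(name): a dict with "K" (3x3 intrinsics, pixels), "rvec" (rotation vector, rad) and "tvec" (3), from world to camera coordinates, as OpenCV has them. Camera axes: x right, y down, z forward; pixel columns grow to the right and rows downward; lengths in mm; the calibration is good to about 2 mm. A picture is of the moment at which its call begins. camera_model takes no time and is no camera call.
- job_done(): hands the job in; it is judged then, once.
The state is a dict: "clock": time; "joints": joint angles; "joint_vel": joint speeds; "joint_efforts": joint torques, N m; "position": TCP position; "ee_rot": TCP orientation; "contact_force": force on the tool from outside, world axes, zero at the start; "wrist_torque": the same for the moment, N m; "gripper_width": finger opening in mm; "grasp_force": force on a finger pad.
Only numpy, scipy, OpenCV 4.12 (cv2) and the standard library are available. Lean on these libraries where they do the work, as an engineer would, in place of code of your own. Each camera call takes 0.05 s, during which the arm holds its last target. There are 200 camera calls.

## Task

Take the scraper off the top of the valve and slide it blade first, lying flat, into the slot of its wooden dock until most of the blade is inside, and leave it there. Then push the keyed stem down into the valve's hub, turning it until the key slips into the keyway, and press on against the spring until the stem's collar is down on the hub. Finish while still holding the stem pressed fully home, and leave the gauge, the bottle and the steel ring alone.

Things in the scene. Friction and masses are not known exactly. Their poses are not given: they have to be found in the camera images.
- scraper: Flat scraper, 0.16 kg, steel blade and wooden handle on one flat underside, lying across the valve's top. Origin: on the underside where handle meets blade, near the centre of mass; x along the blade to its tip, z up. Blade x 0 to 80 mm, 45 wide, 3 thick. Handle x -95 to 0 mm, 24 wide, 16 high.
- scraper_tip (a point): Middle of the blade's front edge, 80 mm ahead of the scraper's origin, 1.5 mm above its underside; axes as the scraper's.
- dock_mouth (a point): Middle of the slot opening of the fixed wooden dock; x points level into the slot. Slot 57 mm wide, 10 high (floor 5 below this point, 45 above the bench), 70 deep to a stop. Dock 90 wide, 63 high; its roof has a 24 mm gap along the middle. A ledge 16 wide, level with the slot floor, runs 45 mm out in front of the mouth to carry the handle.
- valve: Valve fixed to the bench: upright steel cylinder 100 mm across, 90 mm high, on a 130 x 120 x 12 mm base plate. Origin on the bench under the axis; x points to the keyway side, where a side port 38 mm across sticks out to 72 mm at half height. Nothing rises above its top.
- hub_mouth (a point): Centre of the hub's bore in the valve's flat top, 90 mm above the bench; x points to the single keyway, z up. The hub is a fixed aluminium liner about 36 mm across: bore 22 mm, keyway 8.5 mm wide reaching 18 mm from the axis, open at the top and running down the whole bore.
- seat (a joint): Spring seat down in the bore, its top 42 mm below the hub mouth; 0 = up, 0.008 m = pressed by a stem that is fully home (collar on hub). The spring pushes back with 6 N at first touch and 14 N at 0.008, so the stem rises again unless it is held down.
- stem: Steel stem, 98 mm tall, 0.27 kg, upright in the stand. Origin: centre of its lower tip; z up, x to the key side. Shaft 20 mm across, 50 long below the collar, chamfered tip. Key on the +x side, 6 wide, reaching 15 from the axis, 14 to 44 mm above the tip (plain pilot below it). Collar 34 across, 50 to 56 mm above the tip.
- stem_head (a point): Centre of the stem's square head, 76 mm above its tip: 18 x 18 mm (sides along the stem's x and y), 40 mm high, from the collar up, to grip. A 2 mm high dark pointer on its top runs from the middle to the key side.
- stand: Fixed wooden block 90 x 90 x 30 mm with a hole 22 mm across and 13 mm deep in its top in which the stem's pilot stands, so the tip is 17 mm above the bench and the collar and head stand free above the block. Origin on the bench under the hole.
- gauge: Loose round black pressure gauge, 64 mm across, 29 mm high, with a short brass stub; bystander. Origin under its middle.
- oil_bottle: Loose white bottle, 48 mm across, 110 mm high; bystander. Origin under its middle.
- collar_ring: Loose steel ring, 60 mm across, 12 mm high; bystander. Origin under its middle.
There are look-alikes about, which are no part of the job. Leave any blue, purple or red look-alike of the stem alone.

How it is judged (in metres and radians):
On the way, in this order (a step that is already met when the one before it is completed fails the run):
1. the scraper lies with its blade at least 40 mm inside the dock's slot, let go and still (x of scraper_tip in the frame of dock_mouth above 0.04 m and y of scraper_tip in the frame of dock_mouth between -0.01 and 0.01 m and z of scraper_tip in the frame of dock_mouth between -0.006 and 0.006 m and contact force between the fingers and scraper below 0.1 N and linear speed of scraper below 0.02 m/s), for 0.2 s.
2. the stem's key has slipped into the keyway (tip more than 22 mm down the bore) (z of stem in the frame of hub_mouth below -0.022 m and horizontal distance between stem and hub_mouth below 0.004 m and angle between stem's own z axis and vertical below 0.08 rad and angle between the x axis of stem and the x axis of valve, either way round below 0.2 rad), for 0.1 s.
At the end, for the whole second after the job is handed in: Fingers still on the stem (over 2 N), pressing it home and at rest: tip within 2 mm of its full 50 mm depth, within 4 mm of the axis, upright, key in keyway, seat pressed at least 6 of 8 mm. The scraper lies untouched, blade at least 40 mm inside the slot (all of step 1 and z of stem in the frame of hub_mouth below -0.048 m and horizontal distance between stem and hub_mouth below 0.004 m and angle between stem's own z axis and vertical below 0.08 rad and angle between the x axis of stem and the x axis of valve, either way round below 0.2 rad and value of joint seat between 0.006 and 0.01 m and contact force between the fingers and stem above 2 N and linear speed of stem below 0.01 m/s); the arm keeps its last pose, push and grip.
It fails at once if the gauge is shoved or knocked over (moved more than 30 mm or tipped) (distance of gauge from where it was at the start of the episode above 0.03 m or angle between gauge's own z axis and vertical above 0.5 rad).
It fails at once if the bottle is shoved or knocked over (moved more than 30 mm or tipped) (distance of oil_bottle from where it was at the start of the episode above 0.03 m or angle between oil_bottle's own z axis and vertical above 0.5 rad).
It fails at once if the steel ring is shoved or knocked over (moved more than 30 mm or tipped) (distance of collar_ring from where it was at the start of the episode above 0.03 m or angle between collar_ring's own z axis and vertical above 0.5 rad).
It also fails if it takes over 56 s, if anything falls off the work surface, if the arm or the gripper's body presses on something with over 40 N, if the wrist force passes 120 N, or if a joint passes its speed limit or range.

## Working session

There is one attempt and no reset: what is moved stays moved. The work goes in short steps, Python scripts to look and compute and a shell command to move; the robot and the scene stay as the last step left them, time stands still between calls to the robot, and variables do not carry over. Pictures are saved under pics/ and viewed, at most 10 in all, crops included, and the job is handed in when it is done.

```bash
mkdir -p pics; ls
cat > h.py <<'E'
import numpy as np,cv2
from scipy.spatial.transform import Rotation as R
from bench import *
def grab(n,save=None):
    im,d=get_image(n)
    np.savez('/tmp/'+n+'.npz',im=im,d=d)
    if save: cv2.imwrite('pics/'+save,im)
    return im,d
def load(n):
    f=np.load('/tmp/'+n+'.npz'); return f['im'],f['d']
def cloud(n,d):
    m=camera_model(n);K=np.array(m['K'],float);Rm=R.from_rotvec(np.ravel(m['rvec'])).as_matrix();t=np.ravel(m['tvec'])
    v,u=np.mgrid[:d.shape[0],:d.shape[1]]
    c=np.stack([(u-K[0,2])/K[0,0]*d,(v-K[1,2])/K[1,1]*d,d],-1)
    return (c-t)@Rm   # world, mm
def proj(n,p):
    m=camera_model(n)
    return cv2.projectPoints(np.array(p,float).reshape(-1,1,3),np.ravel(m['rvec']).astype(float),np.ravel(m['tvec']).astype(float),np.array(m['K'],float),None)[0].reshape(-1,2)
E
python3 - <<'E'
from h import *
for n in('scene','top'):
    im,d=grab(n); P=cloud(n,d); print(n,np.percentile(P[d>0],[1,50,99],axis=0).round(), camera_model(n))
    cv2.imwrite(f'pics/{n}0.png',cv2.resize(im,(800,600),interpolation=cv2.INTER_CUBIC))
print(read_state())
E
```

```text
pics
scene [[-1086. -1848.  -757.]
 [  508.  -172.    -2.]
 [ 1254.   595.   270.]] {'K': array([[412.4382833 ,   0.        , 259.67495989],
       [  0.        , 412.4382833 , 198.56518786],
       [  0.        ,   0.        ,   1.        ]]), 'rvec': array([ 1.10425118,  2.56941096, -0.82055213]), 'tvec': array([ 428.39868289, -267.14989742, 1406.88108124])}
top [[ 1.930e+02 -8.220e+02 -4.660e+02]
 [ 6.020e+02 -4.300e+01 -1.000e+00]
 [ 1.254e+03  7.510e+02  9.200e+01]] {'K': array([[351.31549697,   0.        , 253.0427677 ],
       [  0.        , 351.31549697, 195.52512616],
       [  0.        ,   0.        ,   1.        ]]), 'rvec': array([ 2.14963083, -2.10852858,  0.19042255]), 'tvec': array([-48.56345451, 583.92620955, 718.61542351])}
{'clock': 0.1, 'joints': array([ 1.42260853e+00,  3.85488846e-01,  6.78196484e-03, -4.34637329e-04,
       -1.19401820e+00, -2.58625278e-01]), 'joint_vel': array([ 0.00049193, -0.00176574,  0.00310518,  0.0022762 , -0.00064981,
       -0.00021075]), 'joint_efforts': array([-7.58285187e-04, -3.93318772e+01,  1.88930279e+01,  4.19797495e+00,
       -2.58542052e-03,  5.78344029e-06]), 'position': array([247.06680253, 573.52943286, 230.33311128]), 'ee_rot': array([ 9.79367448e-01, -2.02085206e-01, -1.48465161e-04,  9.74054612e-04]), 'contact_force': array([-0.48891975,  0.44980566, -0.74568049]), 'wrist_torque': array([ 0.02289766,  0.00984259, -0.07632463]), 'grasp_force': 0.0, 'gripper_width': 85.57952368719656}
```

View pics/top0.png

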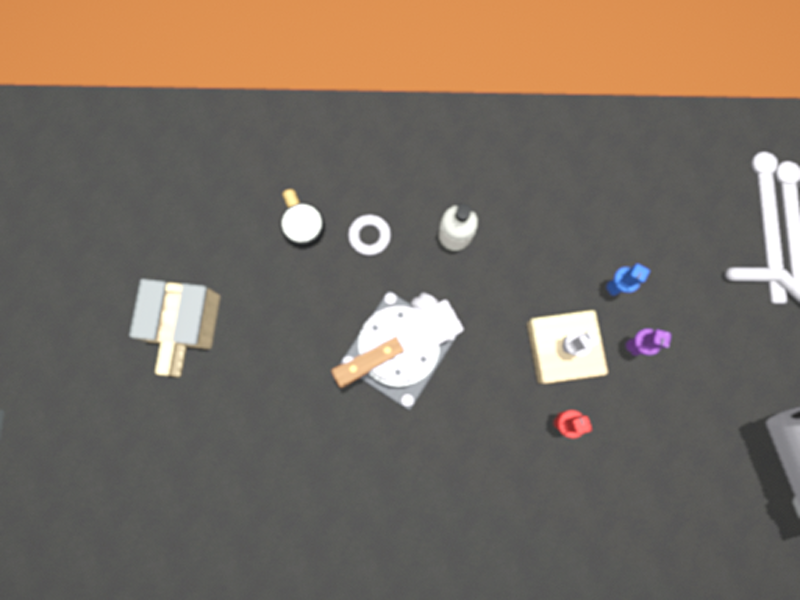

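View pics/scene0.png

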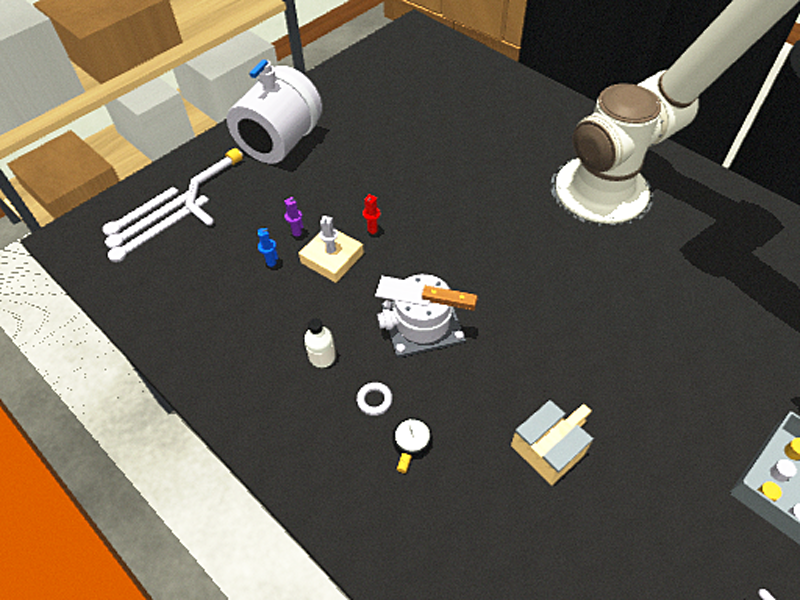

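The top view shows the dock at (175,315) and the valve with the scraper at (400,345). The stand with the bare-steel stem is at (568,347). The stem look-alikes are blue (628,280), purple (650,342) and red (572,425). The bystanders are the gauge (302,222), ring (370,235) and bottle (458,228). The stem to use is the steel-coloured one, because it is the only one standing in the wooden stand.

Run:
```python
from h import *
s=512/800
def stat(name,P,m):
    p=P[m]; 
    if len(p)<8: print(name,len(p)); return
    r=cv2.minAreaRect(p[:,:2].astype(np.float32)); print(name,len(p),'mean',p.mean(0).round(1),'z',np.percentile(p[:,2],[5,50,95]).round(1),'rect',np.round(r[0],1),np.round(r[1],1),round(r[2],1))
for n in('top','scene'):
    im,d=load(n);P=cloud(n,d);x,y,z=P[...,0],P[...,1],P[...,2];ok=d>0
    hsv=cv2.cvtColor(im,cv2.COLOR_BGR2HSV).astype(int)
    if n=='top':
        for nm,(u,v) in dict(dock=(175,315),valve=(400,345),stand=(568,347),stem=(580,342),gauge=(302,222),ring=(358,240),bottle=(458,228)).items():
            print(nm,P[int(v*s),int(u*s)].round(1))
        c=P[int(345*s),int(400*s)];D=P[int(315*s),int(160*s)];S=P[int(360*s),int(548*s)]
    nv=np.hypot(x-c[0],y-c[1])<170
    wood=(hsv[...,1]>110)&(hsv[...,2]>60)
    stat(n+' handle',P,ok&nv&wood&(z>95)&(z<115))
    stat(n+' handle all',P,ok&nv&wood&(z>70)&(z<120))
    stat(n+' valvetop+blade',P,ok&nv&~wood&(z>84)&(z<99))
    stat(n+' plate',P,ok&nv&(z>7)&(z<17))
    nd=np.hypot(x-D[0],y-D[1])<110
    stat(n+' dock roof',P,ok&nd&(z>57)&(z<70))
    stat(n+' dock floor/ledge',P,ok&nd&(z>40)&(z<50))
    ns=np.hypot(x-S[0],y-S[1])<75
    stat(n+' stand',P,ok&ns&(z>25)&(z<35))
    stat(n+' head',P,ok&ns&(z>107)&(z<125))
    stat(n+' collar',P,ok&ns&(z>62)&(z<78))
im,d=load('top')
def crop(u,v,w,h): return cv2.resize(im[int(v*s):int((v+h)*s),int(u*s):int((u+w)*s)],(400,300),interpolation=cv2.INTER_CUBIC)
a=crop(100,255,160,120);b=crop(320,285,160,120);c2=crop(510,290,160,120)
im,d=load('scene'); e=crop(340,250,160,120)
cv2.imwrite('pics/c1.png',np.vstack([np.hstack([a,b]),np.hstack([c2,e])]))
```

```text
dock [567.5 272.9  46.1]
valve [525.3 -44.2 105. ]
stand [ 529.3 -271.1   69.1]
stem [ 534.  -276.8  103.3]
gauge [712.6 104.6  28.4]
ring [693.1  21.5  10.8]
bottle [ 691.9 -121.5   82.4]
top handle 7
top handle all 9 mean [477.5  17.7  99.7] z [ 92.6 100.9 105.6] rect [477.5  18. ] [ 0.6 20.5] 29.3
top valvetop+blade 1867 mean [535.4 -57.2  91.3] z [88.1 91.3 94.6] rect [530.3 -57.9] [ 98.5 137.5] 7.6
top plate 754 mean [530.7 -38.4  11.6] z [ 9.3 11.5 13.9] rect [576.4 -28. ] [197.7 194.1] 57.8
top dock roof 1199 mean [568.8 275.5  62.2] z [59.8 62.2 64.4] rect [569.4 276.2] [92.5 80.1] 84.6
top dock floor/ledge 538 mean [546.8 276.4  44.4] z [41.8 44.4 47.6] rect [550.  268.5] [ 80.  133.5] 65.1
top stand 1166 mean [ 530.1 -276.2   30.1] z [27.8 30.1 32.3] rect [ 535. -283.] [90.  84.8] 9.1
top head 89 mean [ 535.  -285.   112.6] z [109.3 112.6 115.2] rect [ 535.3 -286. ] [17.6 18.5] 29.2
top collar 111 mean [ 533.2 -280.6   72.6] z [69.1 72.9 74.7] rect [ 534.3 -283.9] [33.1 28.2] 21.7
scene handle 302 mean [508.3  -1.6 103.4] z [ 97.  104.1 107.3] rect [506.6  -3.8] [26.9 93.3] 30.3
scene handle all 343 mean [ 5.088e+02 -5.000e-01  1.020e+02] z [ 90.9 103.7 107.1] rect [506.6  -3.8] [26.9 93.3] 30.3
scene valvetop+blade 837 mean [544.  -56.2  90. ] z [86.1 90.  94. ] rect [545.1 -57.4] [ 99.1 126.6] 41.4
scene plate 515 mean [568.6 -14.9  10.9] z [ 7.6 10.8 15.3] rect [577.8  -7.4] [195.3 160.5] 37.6
scene dock roof 846 mean [573.8 277.1  61.3] z [58.6 61.3 64.1] rect [572.4 276.2] [90.2 82.1] 84.8
scene dock floor/ledge 394 mean [558.4 277.2  43.7] z [40.7 43.5 47.3] rect [551.  280.2] [ 88.6 128.5] 82.8
scene stand 455 mean [ 538.1 -272.2   28.8] z [25.7 28.7 31.9] rect [ 516.6 -285.9] [136.2  85. ] 10.2
scene head 33 mean [ 538.3 -284.5  111.4] z [109.1 111.5 114.1] rect [ 538.6 -284.9] [18.6 17.3] 25.3
scene collar 58 mean [ 541.  -280.5   71.1] z [65.2 71.4 75.5] rect [ 540.2 -282.9] [25.3 33.7] 55.0
```

View pics/c1.png

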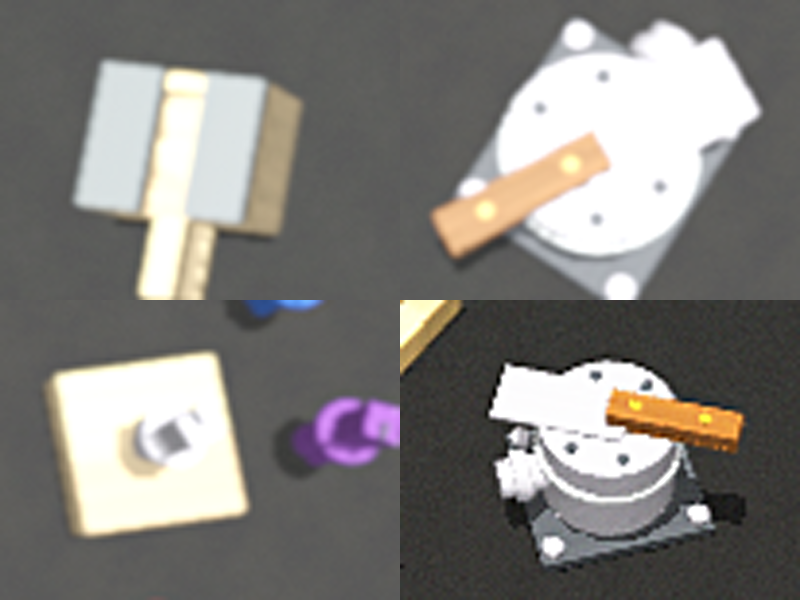

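The crop shows the steel stem in the stand with a dark pointer on its head, separate from the purple and blue ones. It also shows the scraper's handle overhanging the valve's side. Next I refine the handle, valve and dock poses and work out the approach.

```bash
cat >> h.py <<'E'
def goal(p,head,tilt=None):
    """shift (m) and rotvec in tool axes to reach p (mm), tool down, tool-x heading (deg)"""
    st=read_state(); R0=R.from_quat(st['ee_rot']); h=np.radians(head)
    Rg=R.from_matrix(np.array([[np.cos(h),np.sin(h),0],[np.sin(h),-np.cos(h),0],[0,0,-1]]))
    print('now',st['position'].round(1),'heading',np.degrees(np.arctan2(*R0.as_matrix()[[1,0],0])).round(2),'t',st['clock'])
    print('shift m',(R0.inv().apply(np.array(p)-st['position'])/1000).round(4),'rot',(R0.inv()*Rg).as_rotvec().round(4))
E
python3 - <<'E'
from h import *
from scipy.optimize import least_squares
for n in('top','scene'):
    im,d=load(n);P=cloud(n,d);x,y,z=P[...,0],P[...,1],P[...,2];ok=d>0
    near=ok&(np.hypot(x-527,y+55)<160)
    hsv=cv2.cvtColor(im,cv2.COLOR_BGR2HSV).astype(int)
    brown=near&(hsv[...,0]<25)&(hsv[...,1]>60)&(z>60)
    m=brown&(z>99)
    r=cv2.minAreaRect(P[m][:,:2].astype(np.float32)); pc=P[m][:,:2]; c=pc.mean(0);w=np.linalg.svd(pc-c,full_matrices=False)[2][0]
    print(n,'handle',m.sum(),np.round(r[0],1),np.round(r[1],1),round(r[2],1),'pca',c.round(1),np.degrees(np.arctan2(w[1],w[0])).round(1))
    # valve cylinder side + top rim : outer points in plane z 84-93 not on blade/brown
    m=near&(z>85)&(z<91.5)&~brown
    q=P[m][:,:2]
    # hull-based circle fit on the sector away from the blade (blade heading ~ -60)
    best=least_squares(lambda a:0,[0]) if 0 else None
    c=np.array([527.,-55.])
    for k in range(8):
        dq=q-c;rr=np.hypot(*dq.T);an=np.degrees(np.arctan2(dq[:,1],dq[:,0]))
        E=[]
        for a in range(-180,180,10):
            if min(abs((a+5+60+180)%360-180),abs((a+5-120+180)%360-180))<40: continue
            s=(an>=a)&(an<a+10)&(rr<56)
            if s.sum()>3: E.append(q[s][rr[s].argmax()])
        E=np.array(E); f=least_squares(lambda v:np.hypot(*(E-v[:2]).T)-50,c,loss='soft_l1'); c=f.x
    print('valve',c.round(1),np.abs(f.fun).mean().round(2),len(E))
    m=ok&(np.hypot(x-570,y-276)<80)&(z>58)&(z<67); r=cv2.minAreaRect(P[m][:,:2].astype(np.float32)); print('dock',np.round(r[0],1),np.round(r[1],1),r[2])
    a=np.radians(-5.4);t=(P[m][:,:2]-r[0])@np.array([[np.cos(a)],[np.sin(a)]]);print('ext',np.percentile(t,[.5,99.5]).round(1))
goal([501,6,180],-59.7)
E
```

```text
top handle 467 [503.1  -3. ] [23.9 91.1] 30.1 pca [501.6  -1.5] 119.8
valve [528.2 -43.2] 0.74 20
dock [569.4 276.2] [92.5 80.1] 84.57610321044922
ext [-39.6  39.7]
scene handle 265 [506.7  -4. ] [26.9 92.8] 30.3 pca [507.6  -2.7] 119.4
valve [531.7 -42.7] 0.95 20
dock [572.4 276.1] [90.  82.1] 84.74073791503906
ext [-39.9  40.5]
now [247.1 573.5 230.3] heading -23.32 t 0.1
shift m [0.4578 0.4206 0.0512] rot [ 0.0019 -0.0007  0.635 ]
```

```bash
python3 -m handwheel '[[0.451,0.417,0.05,0,0,0.64,1],[0.451,0.417,0.05,0,0,0.64,1],[0.451,0.417,0.05,0,0,0.64,1],[0.451,0.417,0.05,0,0,0.64,1],[0.451,0.417,0.05,0,0,0.64,1],[0.451,0.417,0.05,0,0,0.64,1],[0.451,0.417,0.05,0,0,0.64,1],[0.451,0.417,0.05,0,0,0.64,1],[0.451,0.417,0.05,0,0,0.64,1],[0.451,0.417,0.05,0,0,0.64,1]]'
python3 - <<'E'
from h import *
goal([496.2,11.7,80],-60)
E
```

```text
clock: 1.35
position: [496.8, 10.4, 181.0]
ee_rot: [0.866, -0.5, -0.0, 0.0]
contact_force: [0.9, 0.5, 0.0]
gripper_width: 85.2
grasp_force: 0.0
now [496.8  10.4 181. ] heading -60.02 t 1.35
shift m [-0.0014 -0.0002  0.101 ] rot [ 0.0003  0.0001 -0.0003]
```

```bash
python3 -m handwheel '[[-0.001,0,0.05,0,0,0,1],[-0.001,0,0.101,0,0,0,1],[-0.001,0,0.101,0,0,0,1],[-0.001,0,0.101,0,0,0,-1],[-0.001,0,0.101,0,0,0,-1],[-0.001,0,0.101,0,0,0,-1],[-0.001,0,0.101,0,0,0,-1],[-0.001,0,0.101,0,0,0,-1],[-0.001,0,0.101,0,0,0,-1],[-0.001,0,0.101,0,0,0,-1]]'
```

```text
clock: 2.6
position: [496.4, 13.7, 81.6]
ee_rot: [0.866, -0.5, 0.001, -0.001]
contact_force: [-1.8, 0.3, 6.5]
gripper_width: 23.0
grasp_force: 59.3
```

```bash
python3 -m handwheel '[[0,0,-0.02,0,0,0,-1],[0,0,-0.06,0,0,0,-1],[0,0,-0.1,0,0,0,-1],[0,0,-0.1,0,0,0,-1],[0,0,-0.1,0,0,0,-1]]'
python3 - <<'E'
from h import *
im,d=grab('scene');P=cloud('scene',d);x,y,z=P[...,0],P[...,1],P[...,2]
im2,d2=grab('top');P2=cloud('top',d2)
st=read_state();p=st['position'];print(p)
u=np.array([.5,-.866,0]);v=np.array([.866,.5,0])
for n,i,Q,dd in(('scene',im,P,d),('top',im2,P2,d2)):
    q=Q-p;a=q@u;b=q@v;h=q[...,2]
    m=(dd>0)&(a>75)&(a<160)&(abs(b)<40)&(h>-30)&(h<60)
    if m.sum()>20:
        A=np.c_[a[m],b[m],np.ones(m.sum())];c=np.linalg.lstsq(A,h[m],rcond=None)[0]
        print(n,m.sum(),'tilt',c.round(3),'a ext',np.percentile(a[m],[1,99]).round(1),'b',np.percentile(b[m],[1,99]).round(1))
        r=cv2.minAreaRect(np.c_[a[m],b[m]].astype(np.float32));print(r)
cv2.imwrite('pics/lift.png',np.hstack([cv2.resize(im[100:280,200:360],(400,450)),cv2.resize(im2[120:300,160:320],(400,450))]))
E
```

```text
clock: 3.22
position: [494.9, 13.4, 179.4]
ee_rot: [0.866, -0.5, -0.001, 0.0]
contact_force: [0.0, 0.9, -2.8]
gripper_width: 22.9
grasp_force: 58.8
[494.81259761  13.20413963 178.7551726 ]
scene 404 tilt [-0.00e+00 -7.00e-03  9.89e+00] a ext [ 75.6 147.4] b [-23.8  22.2]
((111.79068756103516, -1.2068920135498047), (49.975677490234375, 74.2777328491211), 88.6786117553711)
top 997 tilt [-3.0000e-03 -6.0000e-03  1.0943e+01] a ext [ 75.6 145.8] b [-25.2  19.2]
((111.07997131347656, -3.0056819915771484), (45.14282989501953, 72.2055892944336), 89.24213409423828)
```

View pics/lift.png

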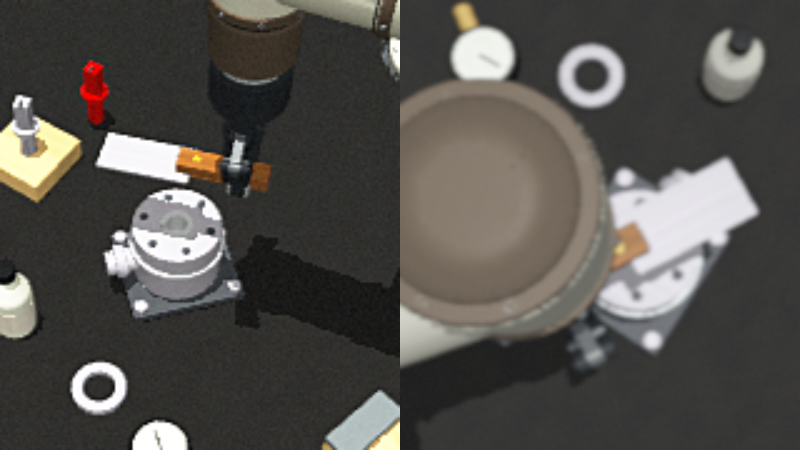

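The scraper is held level in the picture, blade about 10 mm above the TCP and tip about 146 mm ahead. The hub is now visible on the valve's top.

Run:
```python
from h import *
goal([348,297.5,110],-5.3)
```

```text
now [494.8  13.2 178.8] heading -60.0 t 3.325
shift m [-0.3195 -0.0152  0.0691] rot [ 0.0024  0.0026 -0.9547]
```

```bash
python3 -m handwheel '[[-0.053,-0.003,0,0,0,-0.159,-1],[-0.107,-0.005,0,0,0,-0.318,-1],[-0.16,-0.008,0,0,0,-0.477,-1],[-0.213,-0.01,0.02,0,0,-0.637,-1],[-0.266,-0.013,0.04,0,0,-0.796,-1],[-0.3195,-0.015,0.069,0,0,-0.955,-1],[-0.3195,-0.015,0.069,0,0,-0.955,-1],[-0.3195,-0.015,0.069,0,0,-0.955,-1],[-0.3195,-0.015,0.069,0,0,-0.955,-1]]'
python3 - <<'E'
from h import *
goal([348,297.5,40.5],-5.3)
a=np.radians(-5.3);u=np.array([np.cos(a),np.sin(a),0]);v=np.array([-np.sin(a),np.cos(a),0])
p=read_state()['position']
for n in('scene','top'):
    im,dd=grab(n);Q=cloud(n,dd);q=Q-p;a=q@u;b=q@v;h=q[...,2]
    m=(dd>0)&(a>75)&(a<160)&(abs(b)<40)&(h>-5)&(h<30)
    for s in((a<110),(a>=110)):
        k=m&s
        if k.sum()>20: print(n,k.sum(),'h',np.median(h[k]).round(1),'a99',np.percentile(a[k],99).round(1),'b',np.percentile(b[k],[2,98]).round(1))
    # dock front/roof in tool-ish frame
    q=Q-np.array([533.2,280.1,50]);a=q@u;b=q@v
    m=(dd>0)&(a>-5)&(a<90)&(abs(b)<60)&(q[...,2]>10)&(q[...,2]<17)
    # avoid blade by height
    print(n,'roof a',np.percentile(a[m],[1,99]).round(1),'b',np.percentile(b[m],[1,99]).round(1),'edge slope',np.round(cv2.minAreaRect(np.c_[a[m],b[m]].astype(np.float32)),1) if 0 else '')
E
```

```text
clock: 4.45
position: [349.6, 296.8, 111.5]
ee_rot: [0.999, -0.047, 0.0, -0.0]
contact_force: [-0.8, -0.2, -1.8]
gripper_width: 23.1
grasp_force: 60.0
now [349.6 296.8 111.5] heading -5.36 t 4.45
shift m [-0.0016 -0.0005  0.071 ] rot [-0.     -0.0001 -0.0011]
scene 230 h 9.1 a99 109.4 b [-24.7  18.9]
scene 276 h 9.2 a99 148.7 b [-25.7  17.9]
scene roof a [ 1.  79.6] b [-44.6  44.1] edge slope 
top 442 h 10.3 a99 109.6 b [-25.5  18.6]
top 444 h 10.2 a99 145.6 b [-26.5  17.6]
top roof a [-2.8 75.8] b [-45.5  43.7] edge slope
```

```bash
python3 -m handwheel '[[0,0,0.035,0,0,-0.03,-1],[0,0,0.071,0,0,-0.03,-1],[0,0,0.071,0,0,-0.03,-1],[0,0,0.071,0,0,-0.03,-1],[0,0,0.071,0,0,-0.03,-1]]'
python3 - <<'E'
from h import *
a=np.radians(-5.3);u=np.array([np.cos(a),np.sin(a),0]);v=np.array([-np.sin(a),np.cos(a),0])
for n in('scene','top'):
    im,dd=grab(n);Q=cloud(n,dd)
    q=Q-np.array([533.2,280.1,50]);a=q@u;b=q@v;h=q[...,2]
    m=(dd>0)&(a>1)&(a<90)&(abs(b)<60)&(h>8)&(h<17);print(n,'roof z',np.median(h[m]).round(1),'front',np.percentile(a[m],1).round(1),'b',np.percentile(b[m],[1,99]).round(1))
    for lo,hi in((-105,-70),(-70,-38)):
        k=(dd>0)&(a>lo)&(a<hi)&(abs(b)<35)&(h>-6)&(h<9)
        if k.sum()>20: print(n,k.sum(),'h',np.median(h[k]).round(1),'a99',np.percentile(a[k],99).round(1),'b',np.percentile(b[k],[2,98]).round(1))
E
```

```text
clock: 5.18
position: [349.8, 298.3, 41.8]
ee_rot: [1.0, -0.031, 0.001, -0.001]
contact_force: [0.5, -0.1, -1.7]
gripper_width: 23.1
grasp_force: 60.3
scene roof z 11.4 front 1.8 b [-44.5  44.1]
scene 209 h 0.9 a99 -71.2 b [-20.7  23. ]
scene 205 h 1.2 a99 -38.3 b [-20.   22.7]
top roof z 12.2 front 1.8 b [-45.8  43.8]
top 362 h 2.1 a99 -70.4 b [-21.7  22. ]
top 320 h 1.7 a99 -38.8 b [-21.3  23. ]
```

```bash
python3 -m handwheel '[[0.01,0.002,0.001,0,0,0,-1],[0.025,0.0023,0.001,0,0,0,-1],[0.04,0.0027,0.001,0,0,0,-1],[0.055,0.0032,0.001,0,0,0,-1],[0.07,0.0036,0.001,0,0,0,-1],[0.085,0.0041,0.001,0,0,0,-1],[0.097,0.0045,0.001,0,0,0,-1],[0.097,0.0045,0.001,0,0,0,-1],[0.097,0.0045,0.001,0,0,0,-1]]'
```

```text
clock: 6.4
position: [445.2, 286.8, 39.2]
ee_rot: [1.0, -0.031, -0.0, 0.0]
contact_force: [0.3, -0.6, -2.6]
gripper_width: 23.0
grasp_force: 60.2
```

```bash
python3 -m handwheel '[[0,0,0.001,0,0,0,-1],[0,0,0.002,0,0,0,-1],[0,0,0.002,0,0,0,-1]]';python3 -m handwheel '[[0,0,0.001,0,0,0,-1],[0,0,0.001,0,0,0,-1],[0,0,0.001,0,0,0,-1]]'
```

```text
clock: 6.78
position: [445.4, 287.2, 37.3]
ee_rot: [1.0, -0.031, -0.0, 0.0]
contact_force: [0.3, 0.1, -2.3]
gripper_width: 22.9
grasp_force: 60.2
clock: 7.15
position: [445.6, 287.2, 36.6]
ee_rot: [1.0, -0.031, 0.0, -0.0]
contact_force: [-2.5, 0.5, 3.3]
gripper_width: 23.0
grasp_force: 60.8
```

Floor contact, so I release slowly and withdraw upward.

```bash
python3 -m handwheel '[[0,0,0,0,0,0,-0.3],[0,0,0,0,0,0,0],[0,0,0,0,0,0,0],[0,0,0,0,0,0,0],[0,0,0,0,0,0,0],[0,0,-0.05,0,0,0,0],[0,0,-0.1,0,0,0,0.2],[0,0,-0.16,0,0,0,0.2],[0,0,-0.16,0,0,0,0.2],[0,0,-0.16,0,0,0,0.2]]'
python3 - <<'E'
from h import *
a=np.radians(-5.3);u=np.array([np.cos(a),np.sin(a),0]);v=np.array([-np.sin(a),np.cos(a),0])
for n in('scene','top'):
    im,dd=grab(n);Q=cloud(n,dd)
    q=Q-np.array([533.2,280.1,50]);a=q@u;b=q@v;h=q[...,2]
    hsv=cv2.cvtColor(im,cv2.COLOR_BGR2HSV).astype(int)
    k=(dd>0)&(a>-150)&(a<-2)&(abs(b)<35)&(h>-10)&(h<25)
    print(n,k.sum(),'a',np.percentile(a[k],[1,99]).round(1),'h',np.percentile(h[k],[5,50,95]).round(1))
    m=k&(h>5)
    print('top>5: a',np.percentile(a[m],[2,98]).round(1),'b',np.percentile(b[m],[2,98]).round(1))
    if n=='scene': cv2.imwrite('pics/dock.png',cv2.resize(im[220:330,290:410],(480,440)))
    # valve circle
    x,y,z=Q[...,0],Q[...,1],Q[...,2]
    if n=='top': t=cv2.resize(im[185:265,215:305],(720,640)[::1]) ; cv2.imwrite('pics/valve.png',cv2.resize(im[190:255,220:300],(800,600) ,interpolation=cv2.INTER_CUBIC)[:600])
E
```

```text
clock: 8.4
position: [445.2, 286.8, 196.1]
ee_rot: [1.0, -0.031, -0.0, -0.0]
contact_force: [0.0, 0.6, 0.4]
gripper_width: 51.2
grasp_force: 0.0
scene 495 a [-111.4   -4.2] h [-5.3  7.8 11.6]
top>5: a [-111.1  -19.3] b [-13.1  10.1]
top 896 a [-115.5   -2.6] h [-4.2  9.  12.2]
top>5: a [-114.6   -3.2] b [-14.7   9.7]
```

View pics/dock.png

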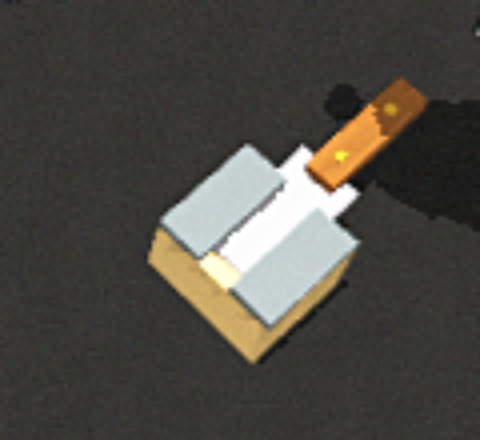

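View pics/valve.png

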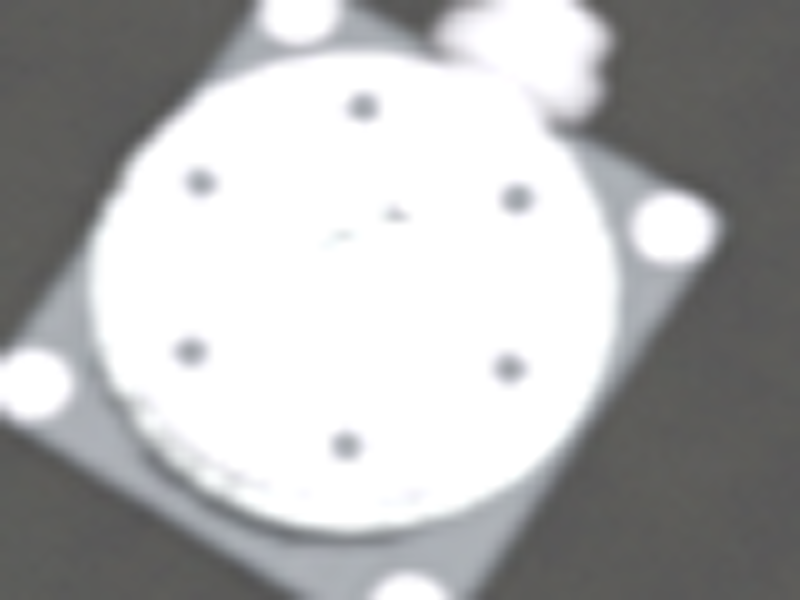

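The scraper lies with about 60 mm of its blade in the slot, visible through the roof gap in dock.png. valve.png shows six screw holes around the centre at about (354,276) and the port at the upper right. Next come the stem's head angle, its pointer, and the valve direction.

Run:
```python
from h import *
im,dd=load('top');P=cloud('top',dd)
px=lambda u,v:(220+u/10,190+v*65/600)
m=camera_model('top');K=np.array(m['K']);Rm=R.from_rotvec(np.ravel(m['rvec'])).as_matrix();t=np.ravel(m['tvec'])
def ray(u,v,z):
    w=Rm.T@np.array([(u-K[0,2])/K[0,0],(v-K[1,2])/K[1,1],1]);c=-Rm.T@t
    return c+w*(z-c[2])/w[2]
b=[ray(*px(*q),17)[:2] for q in((30,382),(300,8),(410,600),(675,228))]
hd=lambda d:np.degrees(np.arctan2(d[1],d[0])).round(1)
print('bolts',np.round(b,1).tolist(),hd(b[1]-b[0]),hd(b[3]-b[2]),hd(b[1]-b[3])-90,hd(b[0]-b[2])-90,'ctr',np.mean(b,0).round(1))
h=np.array([ray(*px(*q),90)[:2] for q in((364,107),(200,182),(190,352),(346,446),(510,368),(517,199))]);print('holes ctr',h.mean(0).round(1),np.hypot(*(h-h.mean(0)).T).round(1),'ang',[hd(x) for x in h-h.mean(0)])
key=ray(*px(395,215),90)[:2];print('keyway spot',key.round(1),hd(key-h.mean(0)))
out=[]
for n in('top','scene'):
    im,dd=load(n);P=cloud(n,dd);x,y,z=P[...,0],P[...,1],P[...,2]
    k=(dd>0)&(np.hypot(x-536,y+285)<22)&(z>106)
    r=cv2.minAreaRect(P[k][:,:2].astype(np.float32));print(n,k.sum(),np.round(r[0],1),np.round(r[1],1),r[2])
    c=proj(n,[[536.5,-285,113]])[0].astype(int)
    # local pixel-vector of world +x, +y
    print('px',c,'dx',(proj(n,[[546.5,-285,113]])[0]-proj(n,[[536.5,-285,113]])[0]).round(1),'dy',(proj(n,[[536.5,-275,113]])[0]-proj(n,[[536.5,-285,113]])[0]).round(1))
    out.append(cv2.resize(im[c[1]-16:c[1]+24,c[0]-20:c[0]+20],(400,400),interpolation=cv2.INTER_CUBIC))
m=camera_model
k=load('scene')[0];c=proj('scene',[[530,-43,90]])[0].astype(int)
cv2.imwrite('pics/stem.png',np.hstack(out))
```

```text
bolts [[507.6, 28.8], [601.8, -30.1], [456.8, -57.5], [548.3, -116.4]] -32.0 -32.8 -31.799999999999997 -30.5 ctr [528.6 -43.8]
holes ctr [527.3 -43.2] [38.  38.1 37.9 38.  38.  37.7] ang [np.float64(-2.0), np.float64(57.9), np.float64(118.1), np.float64(178.4), np.float64(-122.0), np.float64(-62.0)]
keyway spot [540.9 -51.3] -30.8
top 86 [ 535.2 -285.8] [17.6 17.6] 28.682395935058594
px [376 216] dx [-0.2 -5. ] dy [-5.  -0.1]
scene 35 [ 538.  -285.7] [19.8 17.8] 33.79204177856445
px [208 139] dx [-2.5  1.8] dy [2.3 1.7]
```

View pics/stem.png

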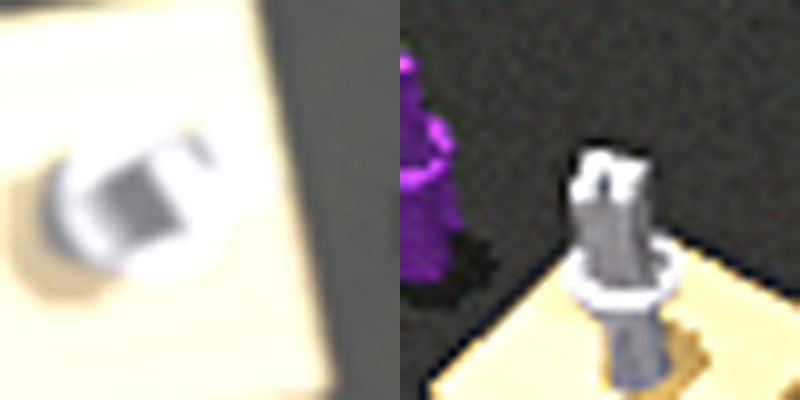

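The top crop shows a dark pointer on the head from about (212,165) to (190,135). In the scene crop it runs downward from the head's centre. Both give a key heading of about +29°, with the keyway at about -32°. So I grip at tool heading -60.5° and turn by about -61°.

Run:
```python
from h import *
goal([538,-285.3,180],-60.5)
```

```text
now [444.9 286.4 194.9] heading -3.56 t 8.5
shift m [0.1284 0.5648 0.0158] rot [3.100e-03 8.000e-04 9.939e-01]
```

```bash
python3 -m handwheel '[[0.0128,0.0565,0.0,0,0,0.1,0.2],[0.0257,0.113,0.0,0,0,0.2,0.2],[0.0385,0.169,0.0,0,0,0.3,0.2],[0.051,0.226,0.0,0,0,0.4,0.2],[0.064,0.282,0.0,0,0,0.5,0.2],[0.077,0.339,0.0,0,0,0.6,0.2],[0.09,0.395,0.0,0,0,0.7,0.2],[0.103,0.452,0.0,0,0,0.8,0.2],[0.1155,0.508,0.0,0,0,0.9,0.2],[0.1284,0.5648,0.016,0,0,0.994,0.2]]'; python3 -m handwheel '[[0,0,0,0,0,0,0.2],[0,0,0,0,0,0,0.2]]'
python3 - <<'E'
from h import *
goal([538,-285.3,77],-60.5)
E
```

```text
clock: 9.75
position: [539.3, -286.7, 179.6]
ee_rot: [0.863, -0.505, 0.0, 0.0]
contact_force: [0.5, -0.6, 0.0]
gripper_width: 51.4
grasp_force: 0.0
clock: 10.0
position: [538.2, -284.5, 178.7]
ee_rot: [0.864, -0.504, -0.002, 0.0]
contact_force: [-0.0, 0.1, 0.2]
gripper_width: 51.3
grasp_force: 0.0
now [ 538.2 -284.5  178.7] heading -60.51 t 10.0
shift m [0.0008 0.0003 0.1017] rot [ 0.0023  0.0023 -0.0002]
```

```bash
python3 -m handwheel '[[0.001,0,0.05,0,0,0,0.2],[0.001,0,0.1,0,0,0,0.2],[0.001,0,0.1,0,0,0,0.2],[0.001,0,0.1,0,0,0,-1],[0.001,0,0.1,0,0,0,-1],[0.001,0,0.1,0,0,0,-1],[0.001,0,0.1,0,0,0,-1],[0.001,0,0.1,0,0,0,-1]]'
```

```text
clock: 11.0
position: [539.9, -286.3, 83.3]
ee_rot: [0.864, -0.504, 0.002, 0.0]
contact_force: [-3.0, -0.5, 6.8]
gripper_width: 17.0
grasp_force: 58.5
```

```bash
python3 -m handwheel '[[0,0,0,0,0,0,-1],[0,0,0,0,0,0,-1]]'; python3 -m handwheel '[[0,0,-0.02,0,0,0,-1],[0,0,-0.05,0,0,0,-1],[0,0,-0.09,0,0,0,-1],[0,0,-0.09,0,0,0,-1],[0,0,-0.09,0,0,0,-1]]'
python3 - <<'E'
from h import *
goal([531,-43,172],-121.5)
E
```

```text
clock: 11.25
position: [539.9, -286.3, 83.2]
ee_rot: [0.864, -0.504, 0.002, 0.0]
contact_force: [-1.6, -0.9, 7.2]
gripper_width: 17.1
grasp_force: 58.5
clock: 11.88
position: [538.7, -284.8, 169.6]
ee_rot: [0.864, -0.504, -0.001, -0.0]
contact_force: [-0.3, -0.0, -3.2]
gripper_width: 16.8
grasp_force: 59.3
now [ 538.7 -284.8  169.6] heading -60.53 t 11.875
shift m [-0.2143 -0.1123 -0.0021] rot [7.0000e-04 1.6000e-03 1.0641e+00]
```

```bash
python3 -m handwheel '[[-0.03,-0.016,-0.01,0,0,0.15,-1],[-0.06,-0.032,-0.01,0,0,0.3,-1],[-0.09,-0.048,-0.01,0,0,0.45,-1],[-0.12,-0.063,-0.01,0,0,0.6,-1],[-0.155,-0.081,-0.01,0,0,0.77,-1],[-0.185,-0.097,-0.01,0,0,0.93,-1],[-0.214,-0.112,-0.01,0,0,1.064,-1],[-0.214,-0.112,-0.01,0,0,1.064,-1],[-0.214,-0.112,-0.01,0,0,1.064,-1],[-0.214,-0.112,-0.01,0,0,1.064,-1]]'
python3 - <<'E'
from h import *
out=[]
for n in('top','scene'):
    im,dd=grab(n);Q=cloud(n,dd)
    c=proj(n,[[531,-43,110]])[0].astype(int);out.append(cv2.resize(im[c[1]-35:c[1]+35,c[0]-35:c[0]+35],(400,400),interpolation=cv2.INTER_CUBIC))
    print(n,c)
st=read_state();print(st['position'])
cv2.imwrite('pics/hover.png',np.hstack(out))
# scene: project expected stem points
p=st['position']
for off in(-66,-56): print(off,proj('scene',[[p[0],p[1],p[2]+off]]).round(1))
print('hub',proj('scene',[[530,-43,90]]).round(1))
E
```

```text
clock: 13.12
position: [531.1, -44.8, 179.7]
ee_rot: [-0.489, 0.872, 0.0, -0.001]
contact_force: [0.6, -0.7, -2.7]
gripper_width: 17.1
grasp_force: 59.3
top [255 216]
scene [270 184]
[531.3148361  -44.79409281 180.027525  ]
-66 [[269.9 183.3]]
-56 [[269.9 181.1]]
hub [[270.6 188.7]]
```

View pics/hover.png

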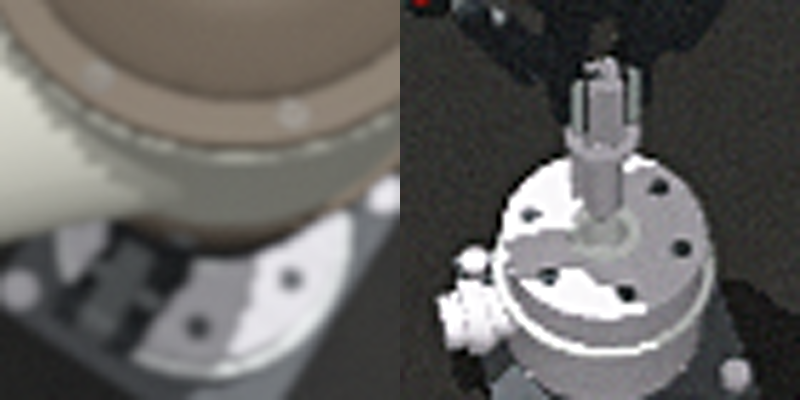

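The scene crop shows the stem held upright over the hub. The hub centre, from opposite screw holes, is at about (605,231). I measure the stem-to-hub offset in that one camera so its bias cancels.

```bash
cat > m.py <<'E'
from h import *
from scipy.optimize import least_squares
def rayz(n,u,v,z):
    m=camera_model(n);K=np.array(m['K']);Rm=R.from_rotvec(np.ravel(m['rvec'])).as_matrix();t=np.ravel(m['tvec'])
    w=Rm.T@np.array([(u-K[0,2])/K[0,0],(v-K[1,2])/K[1,1],1]);c=-Rm.T@t
    return c+w*(z-c[2])/w[2]
def hubscene():
    px=lambda u,v:((u-400+.5)/(400/70)+235-.5,(v+.5)/(400/70)+149-.5)
    H=np.array([rayz('scene',*px(*q),88.5)[:2] for q in((530,215),(659,187),(683,248),(627,293),(549,275))])
    f=least_squares(lambda v:np.hypot(*(H-v[:2]).T)-38,[530,-43]); a=np.degrees(np.arctan2(*(H-f.x).T[::-1])); return f.x,f.fun,a
def stem(zlo,zhi,c=(531,-44),rad=10):
    im,d=load('scene');P=cloud('scene',d);k=(d>0)&(np.hypot(P[...,0]-c[0],P[...,1]-c[1])<22)&(P[...,2]>zlo)&(P[...,2]<zhi)
    q=P[k];f=least_squares(lambda v:np.hypot(*(q[:,:2]-v).T)-rad,c,loss='soft_l1'); return f.x,k.sum(),np.abs(f.fun).mean()
E
python3 - <<'E'
from m import *
print('hub',hubscene())
for lo,hi in((108,122),(122,138),(112,136)): print(lo,hi,stem(lo,hi))
im,d=load('scene');P=cloud('scene',d);k=(d>0)&(np.hypot(P[...,0]-531,P[...,1]+44)<25)&(P[...,2]>95)
q=P[k]; r=np.hypot(q[:,0]-531,q[:,1]+44)
print(np.histogram(q[:,2],bins=range(95,240,5))[0])
for z in range(100,240,4):
    s=(q[:,2]>=z)&(q[:,2]<z+4)
    if s.sum(): print(z,s.sum(),'perp extent',np.ptp(q[s][:,:2]@np.array([-.66,.75])).round(1),end='; ')
E
```

```text
hub (array([529.91078811, -42.99173463]), array([-0.07423159, -0.6767698 ,  0.21594943, -0.31000326, -0.37744083]), array([-61.54034875, 178.87204711, 117.86366332,  58.17875259,
        -3.1222262 ]))
108 122 (array([532.55926384, -43.40678869]), np.int64(12), np.float64(0.4392124521325318))
122 138 (array([534.12341494, -43.69837802]), np.int64(30), np.float64(1.2458280924133556))
112 136 (array([533.33139772, -43.43466462]), np.int64(37), np.float64(1.0019110097965886))
[ 0  0  0  0  8  7 12  9 12  8 11  5  1 10 48 13  6 13 24 17 25 23 45 15
 14 16 20 20]
112 2 perp extent 13.3; 116 6 perp extent 13.5; 120 6 perp extent 16.1; 124 7 perp extent 18.7; 128 10 perp extent 21.2; 132 6 perp extent 15.9; 136 11 perp extent 21.0; 140 6 perp extent 20.9; 144 8 perp extent 18.3; 148 7 perp extent 18.3; 152 3 perp extent 2.8; 156 1 perp extent 0.0; 160 7 perp extent 28.6; 164 40 perp extent 31.2; 168 19 perp extent 31.2; 172 5 perp extent 15.3; 176 6 perp extent 15.3; 180 9 perp extent 25.5; 184 17 perp extent 37.8; 188 20 perp extent 40.6; 192 12 perp extent 37.7; 196 21 perp extent 42.9; 200 16 perp extent 34.9; 204 33 perp extent 42.6; 208 26 perp extent 32.2; 212 11 perp extent 24.7; 216 11 perp extent 29.5; 220 11 perp extent 41.6; 224 18 perp extent 39.1; 228 16 perp extent 46.9; 232 14 perp extent 38.8; 236 4 perp extent 33.9;
```

```bash
python3 -m handwheel '[[-0.0005,0.0023,0.01,0,0,0,-1],[-0.0005,0.0023,0.02,0,0,0,-1],[-0.0005,0.0023,0.02,0,0,0,-1],[-0.0005,0.0023,0.02,0,0,0,-1]]'
python3 - <<'E'
from m import *
im,d=grab('scene');print(read_state()['position'])
cv2.imwrite('pics/near.png',cv2.resize(im[164:204,244:296],(780,600),interpolation=cv2.INTER_CUBIC))
for lo,hi in((100,112),(112,130),(98,134)): print(lo,hi,stem(lo,hi))
E
```

```text
clock: 13.72
position: [529.9, -42.4, 160.3]
ee_rot: [-0.489, 0.872, -0.0, -0.0]
contact_force: [0.6, 0.3, -3.6]
gripper_width: 17.0
grasp_force: 59.1
[530.03781089 -42.38124065 160.48457078]
100 112 (array([532.65597591, -41.15723069]), np.int64(19), np.float64(1.0614119568500306))
112 130 (array([533.176994  , -41.33586171]), np.int64(38), np.float64(1.452288554247864))
98 134 (array([532.93165962, -41.45190077]), np.int64(66), np.float64(1.3527446204796487))
```

View pics/near.png

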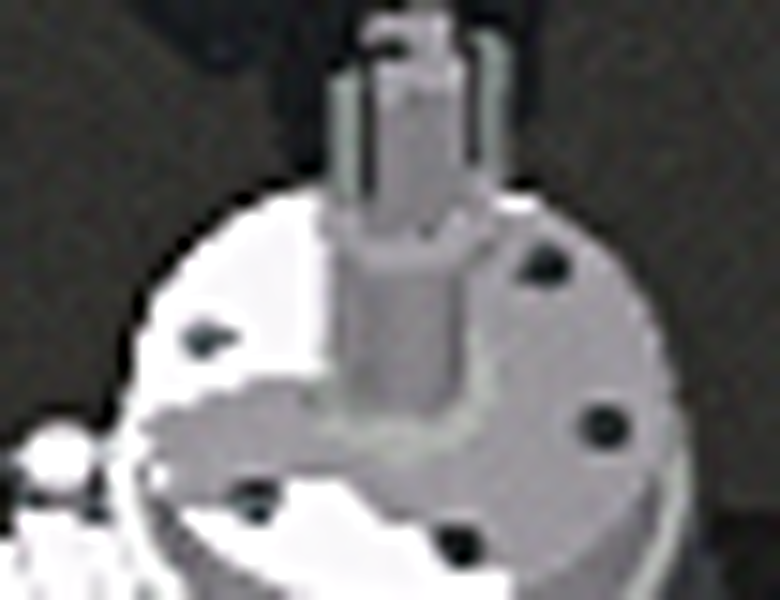

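near.png: the hub centre from hole pairs is at about (403,384). The shaft centreline is at x≈401, and the tip's front edge at y≈412 puts it about 2 mm too near the camera. I correct that and feel downwards.

```bash
python3 -m handwheel '[[0.0017,0.0008,0,0,0,0,-1],[0.0017,0.0008,0.002,0,0,0,-1],[0.0017,0.0008,0.004,0,0,0,-1],[0.0017,0.0008,0.006,0,0,0,-1],[0.0017,0.0008,0.008,0,0,0,-1],[0.0017,0.0008,0.010,0,0,0,-1],[0.0017,0.0008,0.010,0,0,0,-1]]'
```

```text
clock: 14.65
position: [528.5, -43.9, 150.4]
ee_rot: [-0.489, 0.872, -0.001, 0.0]
contact_force: [1.9, -3.7, -1.7]
gripper_width: 16.7
grasp_force: 59.3
```

```bash
python3 -m handwheel '[[0.0003,-0.0005,0.002,0,0,0,-1],[0.0003,-0.0005,0.004,0,0,0,-1],[0.0003,-0.0005,0.006,0,0,0,-1],[0.0003,-0.0005,0.008,0,0,0,-1],[0.0003,-0.0005,0.01,0,0,0,-1],[0.0003,-0.0005,0.012,0,0,0,-1],[0.0003,-0.0005,0.012,0,0,0,-1]]'
```

```text
clock: 15.52
position: [528.5, -44.0, 138.1]
ee_rot: [-0.489, 0.872, -0.0, -0.0]
contact_force: [1.1, -4.5, -2.3]
gripper_width: 17.2
grasp_force: 59.3
```

```bash
python3 -m handwheel '[[0.0005,-0.0006,0.002,0,0,0,-1],[0.0005,-0.0006,0.004,0,0,0,-1],[0.0005,-0.0006,0.006,0,0,0,-1],[0.0005,-0.0006,0.008,0,0,0,-1],[0.0005,-0.0006,0.01,0,0,0,-1],[0.0005,-0.0006,0.01,0,0,0,-1]]'
```

```text
clock: 16.27
position: [528.5, -44.5, 127.8]
ee_rot: [-0.489, 0.872, 0.0, -0.0]
contact_force: [0.4, 0.1, -3.7]
gripper_width: 17.2
grasp_force: 59.2
```

```bash
python3 -m handwheel '[[0,0,0.003,0,0,0,-1],[0,0,0.006,0,0,0,-1],[0,0,0.009,0,0,0,-1],[0,0,0.012,0,0,0,-1],[0,0,0.015,0,0,0,-1],[0,0,0.018,0,0,0,-1],[0,0,0.021,0,0,0,-1],[0,0,0.021,0,0,0,-1]]'
```

```text
clock: 17.27
position: [528.9, -44.7, 108.6]
ee_rot: [-0.489, 0.872, -0.0, 0.0]
contact_force: [-3.3, 0.8, 8.0]
gripper_width: 17.2
grasp_force: 61.0
```

```bash
python3 -m handwheel '[[0,0,0.001,0,0,0,-1],[0,0,0.002,0,0,0,-1],[0,0,0.003,0,0,0,-1],[0,0,0.003,0,0,0,-1]]'; python3 -m handwheel '[[0,0,0.001,0,0,0,-1],[0,0,0.002,0,0,0,-1],[0,0,0.002,0,0,0,-1]]'
```

```text
clock: 17.77
position: [528.9, -44.6, 106.9]
ee_rot: [-0.489, 0.872, -0.0, 0.0]
contact_force: [-5.5, 2.4, 14.3]
gripper_width: 17.1
grasp_force: 61.9
clock: 18.15
position: [529.0, -44.6, 106.8]
ee_rot: [-0.49, 0.872, -0.001, 0.001]
contact_force: [-10.1, 2.4, 24.7]
gripper_width: 17.1
grasp_force: 63.4
```

```bash
python3 -m handwheel '[[0,0,0,0,0,0,-1],[0,0,0,0,0,0,-1],[0,0,0,0,0,0,-1]]'
python3 - <<'E'
from h import *
im,d=grab('scene')
cv2.imwrite('pics/end.png',np.hstack([cv2.resize(im[160:210,240:300],(480,400),interpolation=cv2.INTER_CUBIC),cv2.resize(im[220:330,300:400],(320,400))]))
E
```

```text
clock: 18.52
position: [529.0, -44.6, 106.8]
ee_rot: [-0.49, 0.872, -0.001, 0.001]
contact_force: [-8.8, 3.6, 24.6]
gripper_width: 17.2
grasp_force: 63.4
```

View pics/end.png

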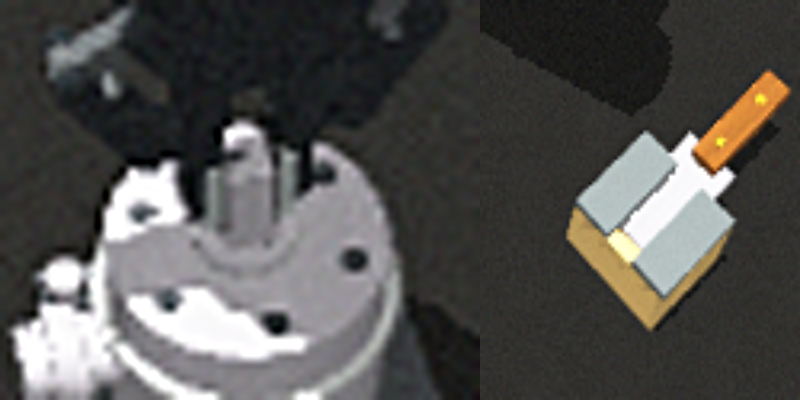

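The collar is down on the hub around (240,255), the stem is upright between the fingers, and the scraper is still in the dock. The arm is steady at a hard stop, so I hand in.

```bash
python3 -c "
from bench import *
print(job_done())"
```

```text
the job is handed in; nothing more can be done
None
```

I handed the job in at about 18.5 s: the scraper is about 60 mm into its dock slot, and the stem is keyed, down on the hub against a hard stop and still held there at about 25 N; no verdict came back.

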